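# Heft two spice jars and hold the fuller one over the pinch bowl

## Robot

A 7-joint arm with a two-finger parallel gripper is mounted at the origin on the work surface. World frame = base frame: x ahead of the robot, y to its left, z up, the work surface at z = 0. Lengths are in m, angles in rad, forces in N, time in s.
With the tool pointing down it reaches from about 0.425 to 0.875 m from the base axis. Payload 4.7 kg.
Tool frame: the origin (TCP) lies on the centre line of the jaws, within the pads' length; the fingertips stand ahead of it and the grasp point (between the pads) lies 2 mm behind it (nose_length is the z of the fingertips in the tool frame, in m); z points along the fingers, y is the line along which they close (so a half turn about z gives the same grasp; the last joint's range is limited). The gripper opens to 87 mm and grips with 3 to 60 N. Pads are 19 mm wide; open, the fingers measure 117 mm over their backs; the gripper's body (75 mm by 190 mm) begins 51 mm behind the grasp point.
Start: joints at [-1.309, 0.321, -0.07, 1.45, 0.023, 1.371, -0.057], TCP at [0.159, 0.63, 0.24] pointing down, gripper open.
Joint ranges: [-2.86, 2.86], [-0.3, 2.09], [-1.38, 1.24], [0.06, 2.45], [-1.56, 4.7], [0.09, 2.05], [-2.69, 2.69]. Speed limits (rad/s): [2.57, 2.57, 3.14, 3.14, 3.14, 3.14, 3.14].

## Interface

Orientations are given as a rotation vector (axis times angle).
In Python, from bench import * gives the robot as it stands.
- The arm moves only by the tool send_rows, never from a script. Its arguments are lists of equal length, an entry for each row: "xyz": the shift along the tool's x, y, z in mm, a list of three; "dr": the turn, a rotation vector about the tool's x, y, z in rad, a list of three. A call has exactly 10 rows; each row is the pose to reach, as a shift and turn from the pose commanded when the call began, along the tool's axes at that moment; what a row does not reach only later rows make up. A row lasts 1/12 s, in which the tool goes at most 41.7 mm and 7.16 degrees, less where a joint would pass 70% of its speed; a pose out of reach is approached as far as the arm can. A call with a gripper value outside its range is refused whole. "jaw" is the finger opening in mm, from 0 to 87, set as the call begins (left out, the last holds). The fingers move at their own pace and stop on an object; "grip_force" is the grip in N (left out, the last holds). Time passes only in rows, so rows that repeat a pose let the fingers close, or fill a call up. It gives the time, the measured TCP pose, the force, the opening and the grip force at its end, in the units of the state.
- get_state(): the state, without advancing time (a new reading comes with each control period).
- get_image(name): name is "scene" or "top" or "wrist"; returns the picture (480x640x3 uint8, red, green, blue); there is no depth.
- calibration(name): a dict with "vfov" (degrees; the focal length in pixels is half the picture's height over the tangent of half this angle, whatever the lens; pixels are square), "cx", "cy" (the principal point, pixels), "rvec" (rotation vector, rad) and "tvec" (3), from world to camera coordinates, as OpenCV has them; the wrist camera has in their place "hand_eye" (4x4, takes a point from camera to tool coordinates, whose origin is the TCP and whose axes are the flange's). Camera axes: x right, y down, z forward; pixel columns grow to the right and rows downward; lengths in m; the calibration is good to about 2 mm. A picture is of the moment at which its call begins: read the wrist's pose just before it. calibration takes no time and is no camera call.
- close_job(): hands the job in; it is judged then, once.
The state is a dict: "time": time; "joint_positions": joint angles; "qd": joint speeds; "joint_torque": joint torques, N m; "position": TCP position; "tool_rot": TCP orientation; "ft_force": force on the tool from outside, world axes, zero at the start; "torque": the same for the moment, N m; "grip_width": opening from 0.0 (shut) to 1.0 (fully open); "grip_force": force on a finger pad.
Only numpy, scipy, OpenCV 4.12 (cv2) and the standard library are available. Lean on these libraries where they do the work, as an engineer would, in place of code of your own. Each camera call takes 0.05 s, during which the arm holds its last target. There are 200 camera calls.

## Task

Find out which of the two look-alike amber jars is fuller: lift the one on the robot's left about 10 cm off the cart and keep it up for a second to feel its weight, set it back down standing on its own spot, let go, and then lift the other one in the same way. Finish while still holding the heavier jar in the gripper, steady and upright, centred above the small pinch bowl and 5 to 15 cm clear of its rim, with the lighter jar standing on the spot where it started. Do not drop a jar or tip one over, and leave the bowl, the squat jar, the tongs and the spice carousel as they are.

Things in the scene. Friction and masses are not known exactly. Their poses are not given: they have to be found in the camera images.
- jar_p_mid (a point): one of two look-alike amber glass jars with steel lid and blank paper band: upright cylinder, diameter 50 mm, height 100 mm; this point is on its axis half-way up, z along the axis to the lid. One of the pair stands on the left half of the cart (y > 0.07), the other on the right (y < -0.07); which is where changes.
- jar_q_mid (a point): one of two look-alike amber glass jars with steel lid and blank paper band: upright cylinder, diameter 50 mm, height 100 mm; this point is on its axis half-way up, z along the axis to the lid. One of the pair stands on the left half of the cart (y > 0.07), the other on the right (y < -0.07); which is where changes.
- jar_p: the same jar as point jar_p_mid: origin at the centre of its underside, z up its axis. The fuller jar of the pair weighs 0.30 to 0.38 kg, the emptier 0.14 to 0.20 kg; only the weight tells them apart, on whichever side they stand
- jar_q: the same jar as point jar_q_mid: origin at the centre of its underside, z up its axis. The fuller jar of the pair weighs 0.30 to 0.38 kg, the emptier 0.14 to 0.20 kg; only the weight tells them apart, on whichever side they stand
- bowl_rim (a point): centre of the mouth of the small round white ceramic pinch bowl: outer diameter 84 mm, height 34 mm, loose on the cart beyond the two jars; this point is level with its rim, 34 mm above the cart; z up
- squat_jar_mid (a point): bystander: squat clear glass jar with a cork lid, diameter 60 mm, height 60 mm; this point is on its axis half-way up
- tongs_mid (a point): bystander: kitchen tongs lying flat on the cart, about 230 mm long, 65 mm wide, 20 mm high; this point is near their middle, 7 mm above the cart, x along them towards the silicone tips
- carousel_edge (a point): bystander: white plastic spice carousel on a fixed foot, 176 mm across and 204 mm high with the knob on top; it turns freely about its upright axis. This point is on the rim of its upper tier, 88 mm from that axis along the point's own +x, 64 mm above the cart

How it is judged:
By the outcome, as a careful person would: the job done as asked, in the order asked, and still so for the second after the job is handed in, while the arm keeps its last pose, push and grip.
It also fails if it takes over 72 s, if anything falls off the work surface, if the arm or the gripper's body presses on something with over 40 N, if the wrist force passes 120 N, or if a joint passes its speed limit or range.

## Working session

There is one attempt and no reset: what is moved stays moved. The work goes in short steps, Python scripts to look and compute and a tool call to move; the robot and the scene stay as the last step left them, time stands still between calls to the robot, and variables do not carry over. Pictures are saved under pics/ and viewed, at most 10 in all, crops included, and the job is handed in when it is done.

Besides the shell and the picture viewer there is one more tool, called after ">>>" by a JSON object that holds its "name" and its "arguments". send_rows: Moves the arm, as the interface text tells. Its arguments: {"type":"object","properties":{"xyz":{"type":"array"},"dr":{"type":"array"},"jaw":{"type":"number"},"grip_force":{"type":"number"}},"required":["xyz","dr"]}

```bash
mkdir -p pics; python3 - <<'E'
from bench import *
import cv2
print(get_state())
for n in("scene","top"):
    cv2.imwrite(f"pics/{n}0.png",get_image(n)[:,:,::-1]); print(n,calibration(n))
print(calibration("wrist"))
try: print(nose_length)
except Exception as e: print(e)
E
```

```text
{'time': 0.0, 'joint_positions': array([-1.30891441,  0.32178314, -0.0700933 ,  1.4516578 ,  0.02259768,
        1.3708084 , -0.05690415]), 'qd': array([ 0.00050713, -0.00043461,  0.00173629, -0.00013937, -0.00119194,
        0.0008265 , -0.00059067]), 'joint_torque': array([ 7.06079463e-04, -4.91303444e+01, -4.03353274e-01, -3.12524414e+01,
       -6.37616334e-02,  4.37788549e-02,  1.67273074e-04]), 'position': array([0.15932923, 0.62963539, 0.23849608]), 'tool_rot': array([-3.88150316e-01, -3.11738203e+00,  2.92867114e-03]), 'ft_force': array([-0.07609663, -0.37846041,  0.28577786]), 'torque': array([ 0.00440523,  0.02573274, -0.03007502]), 'grip_force': 0.0, 'grip_width': 1.0013879777501902}
scene {'vfov': 50.47149350930781, 'cx': 309.5076582690157, 'cy': 228.8917476927056, 'rvec': array([ 1.88740564,  1.48616235, -0.64911078]), 'tvec': array([-0.11767142, -0.35700102,  1.73423707])}
top {'vfov': 47.043267340809756, 'cx': 327.7316340454438, 'cy': 243.2497439691021, 'rvec': array([ 2.14255949, -2.06234575,  0.23428447]), 'tvec': array([-0.03008157,  0.60982235,  1.17367942])}
{'vfov': 64.34507018572599, 'cx': 322.9263419396559, 'cy': 253.6874258340617, 'hand_eye': array([[-9.73892252e-04, -9.52676321e-01, -3.03984996e-01,
         8.40901560e-02],
       [ 9.99998871e-01, -1.27576315e-03,  7.94441157e-04,
        -6.28818086e-04],
       [-1.14465814e-03, -3.03983879e-01,  9.52676488e-01,
        -1.44842352e-01],
       [ 0.00000000e+00,  0.00000000e+00,  0.00000000e+00,
         1.00000000e+00]])}
0.017
```

View pics/top0.png

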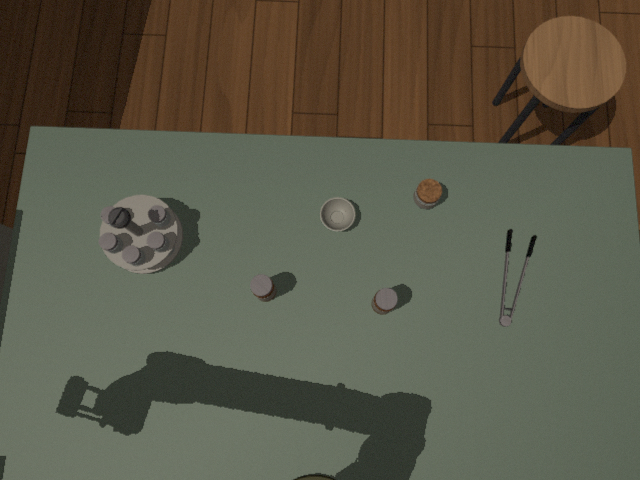

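View pics/scene0.png

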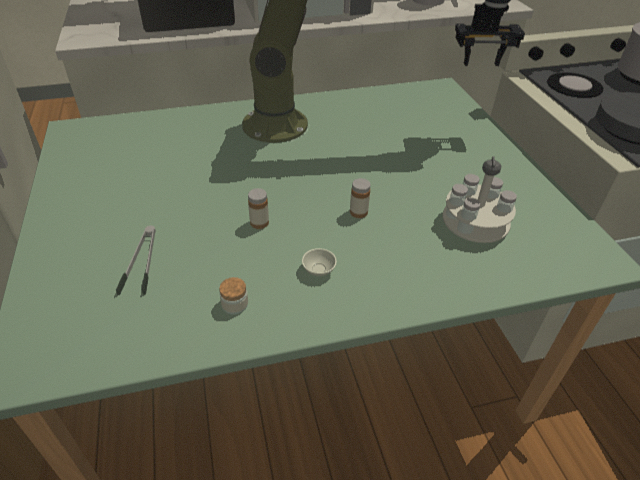

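The top view shows the left jar's lid at about (262,283), the right jar's lid at (386,297), the bowl at (338,214), the squat jar at (428,190), the tongs at (515,280) and the carousel at (140,235). In the scene view the left lid is at (360,187), the right lid at (258,197) and the bowl at (319,260).

```bash
cat > h.py <<'E'
import numpy as np, cv2
from scipy.spatial.transform import Rotation as R
from bench import *
def ray(name,uv,st=None):
    c=calibration(name); f=240/np.tan(np.radians(c["vfov"]/2))
    d=np.array([(uv[0]-c["cx"])/f,(uv[1]-c["cy"])/f,1.])
    if name=="wrist":
        T=c["hand_eye"]; Rt=R.from_rotvec(st["tool_rot"]).as_matrix()
        return st["position"]+Rt@T[:3,3], Rt@T[:3,:3]@d
    M=R.from_rotvec(c["rvec"]).as_matrix(); return -M.T@c["tvec"], M.T@d
def onz(name,uv,z,st=None):
    o,d=ray(name,uv,st); return o+d*(z-o[2])/d[2]
def meet(a,b):
    (o,d),(p,e)=a,b; s=np.linalg.lstsq(np.c_[d,-e],p-o,rcond=None)[0]
    q,r=o+d*s[0],p+e*s[1]; return (q+r)/2,np.linalg.norm(q-r)
def totool(p,st):  # mm in tool axes from TCP
    return 1000*R.from_rotvec(st["tool_rot"]).inv().apply(np.array(p)-st["position"])
E
python3 - <<'E'
from h import *
np.set_printoptions(precision=4,suppress=True)
for n,t,s,z in[("L",(262.5,283.5),(360.5,186),.1),("R",(386.5,297),(258,196),.1),("bowl",(338,213.5),(319,258),.034),("squat",(429.5,188),(233,287),.06)]:
    print(n,onz("top",t,z),onz("scene",s,z),*meet(ray("top",t),ray("scene",s)))
print(onz("top",(120,217),.204),onz("top",(508,236),.01),onz("top",(506,321),.01))
st=get_state(); print(R.from_rotvec(st["tool_rot"]).as_matrix())
E
```

```text
L [0.509  0.1303 0.1   ] [0.5196 0.1288 0.1   ] [0.5103 0.1318 0.0924] 0.0012819025885556447
R [ 0.49   -0.1375  0.1   ] [ 0.5001 -0.1359  0.1   ] [ 0.4911 -0.1365  0.0932] 0.003464508989979687
bowl [ 0.6907 -0.028   0.034 ] [ 0.6848 -0.0236  0.034 ] [ 0.6896 -0.0265  0.0393] 0.0029614594724451456
squat [ 0.753  -0.2379  0.06  ] [ 0.752  -0.2355  0.06  ] [ 0.7527 -0.2366  0.0612] 0.0022081800126460315
[0.6179 0.4138 0.204 ] [ 0.6578 -0.4328  0.01  ] [ 0.457  -0.4213  0.01  ]
[[-0.9695  0.2452 -0.0003]
 [ 0.2452  0.9695 -0.0018]
 [-0.0001 -0.0018 -1.    ]]
```

>>> {"name": "send_rows", "arguments": {"xyz": [[-7,-6,0],[-20,-17,1],[-39,-34,2],[-62,-53,4],[-88,-75,6],[-114,-98,8],[-141,-121,11],[-168,-144,14],[-195,-167,17],[-222,-190,20]], "dr": [[0,0,0],[0,0,0],[0,0,0],[0,0,0],[0,0,0],[0,0,0],[0,0,0],[0,0,0],[0,0,0],[0,0,0]], "jaw": 87, "grip_force": 25}}

```text
time: 0.93
position: [0.3289, 0.3891, 0.2193]
tool_rot: [-0.389, -3.117, -0.0]
ft_force: [0.7, 0.4, -0.5]
grip_width: 1.001
grip_force: 0.0
```

>>> {"name": "send_rows", "arguments": {"xyz": [[-27,-23,2],[-54,-46,4],[-81,-70,6],[-108,-93,9],[-135,-116,12],[-162,-139,14],[-187,-161,16],[-210,-180,18],[-228,-196,19],[-241,-208,20]], "dr": [[0,0,0],[0,0,0],[0,0,0],[0,0,0],[0,0,0],[0,0,0],[0,0,0],[0,0,0],[0,0,0],[0,0,0]]}}

```text
time: 1.77
position: [0.5115, 0.1272, 0.1994]
tool_rot: [0.394, 3.117, -0.001]
ft_force: [0.1, 1.1, -0.3]
grip_width: 1.001
grip_force: 0.0
```

```bash
python3 - <<'E'
from h import *
st=get_state(); im=get_image("wrist")
print(st["position"],st["tool_rot"],st["joint_positions"],st["time"])
cv2.imwrite("pics/w1.png",im[:,:,::-1])
T=calibration("wrist")["hand_eye"]; p=np.linalg.inv(T)@np.r_[totool([.51,.131,.1],st)/1000,1]; print(p)
E
```

```text
[0.51152617 0.12717386 0.19939589] [ 3.93672372e-01  3.11663551e+00 -9.52159940e-04] [-0.68537134  0.08136182  0.41326412  1.82385859 -0.0338075   1.24342754
  1.05705261] 1.7667
[0.00381242 0.0035214  0.25749461 1.        ]
```

View pics/w1.png

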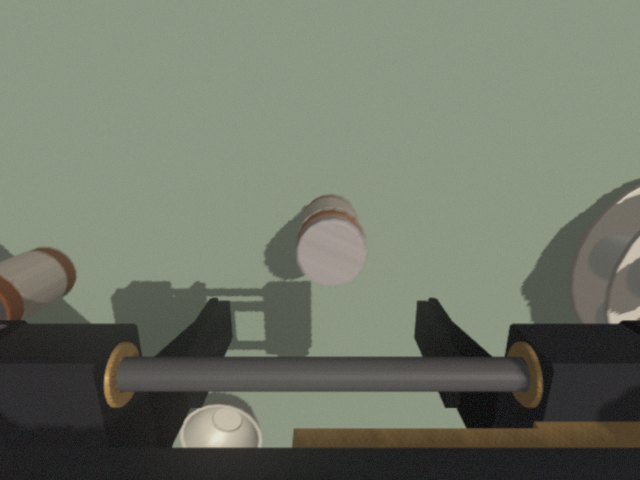

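The wrist view shows the left jar's lid centred at (331,251), about 71 px wide. The bowl is at (221,440) and the right jar is at the left edge of the picture.

```bash
python3 - <<'E'
from h import *
st=get_state(); p=onz("wrist",(331.3,251),.1,st)
f=240/np.tan(np.radians(64.345/2)); print(p,totool(p,st),"lid width mm",71/f*257)
print("bowl",onz("wrist",(221,442),.034,st))
E
```

```text
[0.50656552 0.13073411 0.1       ] [ 8.08268439  5.18803554 99.26070688] lid width mm 47.827174314704756
bowl [ 0.69544942 -0.03145001  0.034     ]
```

>>> {"name": "send_rows", "arguments": {"xyz": [[3,2,4],[6,4,14],[7,5,30],[7,5,50],[7,5,72],[7,5,94],[7,5,112],[7,5,125],[7,5,133],[7,5,136]], "dr": [[0,0,0],[0,0,0],[0,0,0],[0,0,0],[0,0,0],[0,0,0],[0,0,0],[0,0,0],[0,0,0],[0,0,0]]}}

```text
time: 2.65
position: [0.5029, 0.1384, 0.0616]
tool_rot: [-0.384, -3.115, 0.002]
ft_force: [-0.1, -0.5, 0.3]
grip_width: 1.002
grip_force: 0.0
```

>>> {"name": "send_rows", "arguments": {"xyz": [[0,0,0],[0,0,0],[0,0,0],[0,0,0],[0,0,0],[0,0,0],[0,0,0],[0,0,0],[0,0,0],[0,0,0]], "dr": [[0,0,0],[0,0,0],[0,0,0],[0,0,0],[0,0,0],[0,0,0],[0,0,0],[0,0,0],[0,0,0],[0,0,0]], "jaw": 40, "grip_force": 25}}

```text
time: 3.48
position: [0.5054, 0.1371, 0.0639]
tool_rot: [0.389, 3.117, 0.0]
ft_force: [-0.5, -1.6, 3.6]
grip_width: 0.569
grip_force: 25.0
```

>>> {"name": "send_rows", "arguments": {"xyz": [[0,0,-2],[0,0,-8],[0,0,-18],[0,0,-32],[0,0,-48],[0,0,-65],[0,0,-80],[0,0,-92],[0,0,-99],[0,0,-102]], "dr": [[0,0,0],[0,0,0],[0,0,0],[0,0,0],[0,0,0],[0,0,0],[0,0,0],[0,0,0],[0,0,0],[0,0,0]]}}

```text
time: 4.32
position: [0.5057, 0.1376, 0.167]
tool_rot: [0.388, 3.116, 0.002]
ft_force: [-0.1, -0.2, -1.5]
grip_width: 0.565
grip_force: 25.0
```

>>> {"name": "send_rows", "arguments": {"xyz": [[0,0,0],[0,0,0],[0,0,0],[0,0,0],[0,0,0],[0,0,0],[0,0,0],[0,0,0],[0,0,0],[0,0,0]], "dr": [[0,0,0],[0,0,0],[0,0,0],[0,0,0],[0,0,0],[0,0,0],[0,0,0],[0,0,0],[0,0,0],[0,0,0]]}}

```text
time: 5.15
position: [0.5052, 0.1373, 0.1656]
tool_rot: [0.388, 3.117, 0.0]
ft_force: [0.1, 0.2, -1.9]
grip_width: 0.566
grip_force: 25.0
```

>>> {"name": "send_rows", "arguments": {"xyz": [[0,0,0],[0,0,0],[0,0,0],[0,0,0],[0,0,0],[0,0,0],[0,0,0],[0,0,0],[0,0,0],[0,0,0]], "dr": [[0,0,0],[0,0,0],[0,0,0],[0,0,0],[0,0,0],[0,0,0],[0,0,0],[0,0,0],[0,0,0],[0,0,0]]}}

```text
time: 5.98
position: [0.5051, 0.1374, 0.1656]
tool_rot: [0.388, 3.117, 0.0]
ft_force: [0.0, 0.7, -1.6]
grip_width: 0.571
grip_force: 25.0
```

```bash
python3 - <<'E'
from h import *
F=[]
for i in range(6):
    im=get_image("wrist" if i==5 else "top"); s=get_state(); F.append(s["ft_force"])
print(np.mean(F,0),np.std(F,0)); print(s)
cv2.imwrite("pics/w2.png",im[:,:,::-1])
E
```

```text
[ 0.08328645 -0.02106829 -2.33349336] [0.31013068 0.2739695  0.43577604]
{'time': 6.2833, 'joint_positions': array([-0.69555918,  0.10211907,  0.40416649,  1.87342095, -0.04347941,
        1.17449312,  1.04655829]), 'qd': array([ 0.00051028,  0.00097676, -0.0004289 ,  0.00142106,  0.000611  ,
       -0.00038733,  0.00166998]), 'joint_torque': array([ 7.29927779e-04, -3.31309998e+01,  1.35406617e+00, -3.02721012e+01,
        8.24365503e-03,  8.32457794e-02,  2.98798469e-06]), 'position': array([0.50515062, 0.13732958, 0.1655715 ]), 'tool_rot': array([3.88161999e-01, 3.11745614e+00, 5.83582706e-05]), 'ft_force': array([ 0.50892861, -0.28534988, -1.58645113]), 'torque': array([ 0.0356564 ,  0.00948953, -0.00419595]), 'grip_force': 24.97811133507639, 'grip_width': 0.5658264784899084}
```

View pics/w2.png

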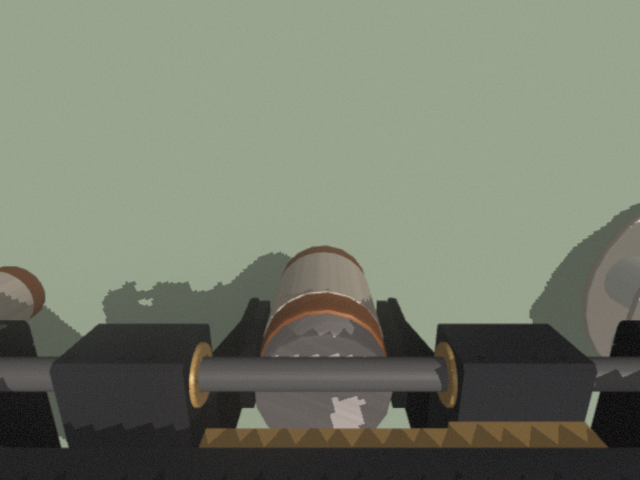

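The wrist view shows the jar held upright between the pads at (325,330), clear of everything. The reading is about 2 N, so this looks like the lighter jar. I'll set it back about 6 mm along −y, to undo the shift it got when the jaws closed.

>>> {"name": "send_rows", "arguments": {"xyz": [[0,-1,3],[0,-2,11],[0,-4,24],[0,-5,40],[0,-6,57],[0,-6,73],[0,-6,86],[0,-6,95],[0,-6,100],[0,-6,102]], "dr": [[0,0,0],[0,0,0],[0,0,0],[0,0,0],[0,0,0],[0,0,0],[0,0,0],[0,0,0],[0,0,0],[0,0,0]]}}

```text
time: 7.12
position: [0.5029, 0.131, 0.0637]
tool_rot: [-0.388, -3.115, 0.002]
ft_force: [-8.1, -2.0, 17.8]
grip_width: 0.566
grip_force: 25.0
```

>>> {"name": "send_rows", "arguments": {"xyz": [[0,0,0],[0,0,0],[0,0,0],[0,0,0],[0,0,0],[0,0,0],[0,0,0],[0,0,0],[0,0,0],[0,0,0]], "dr": [[0,0,0],[0,0,0],[0,0,0],[0,0,0],[0,0,0],[0,0,0],[0,0,0],[0,0,0],[0,0,0],[0,0,0]]}}

```text
time: 7.95
position: [0.504, 0.1317, 0.0638]
tool_rot: [0.388, 3.117, 0.001]
ft_force: [0.4, 1.4, -0.0]
grip_width: 0.573
grip_force: 25.0
```

>>> {"name": "send_rows", "arguments": {"xyz": [[0,0,0],[0,0,0],[0,0,0],[0,0,0],[0,0,0],[0,0,0],[0,0,0],[0,0,0],[0,0,0],[0,0,0]], "dr": [[0,0,0],[0,0,0],[0,0,0],[0,0,0],[0,0,0],[0,0,0],[0,0,0],[0,0,0],[0,0,0],[0,0,0]], "jaw": 87}}

```text
time: 8.78
position: [0.5037, 0.1316, 0.0636]
tool_rot: [0.388, 3.117, 0.0]
ft_force: [-0.2, 0.6, -0.4]
grip_width: 0.999
grip_force: 0.0
```

>>> {"name": "send_rows", "arguments": {"xyz": [[0,0,-2],[0,0,-8],[0,0,-20],[0,0,-38],[0,0,-60],[0,0,-84],[0,0,-106],[0,0,-122],[0,0,-132],[0,0,-136]], "dr": [[0,0,0],[0,0,0],[0,0,0],[0,0,0],[0,0,0],[0,0,0],[0,0,0],[0,0,0],[0,0,0],[0,0,0]]}}

```text
time: 9.62
position: [0.5047, 0.1318, 0.2022]
tool_rot: [0.388, 3.114, 0.004]
ft_force: [-0.0, 0.7, -0.4]
grip_width: 1.003
grip_force: 0.0
```

```bash
python3 - <<'E'
from h import *
st=get_state(); im=get_image("wrist"); print(st["position"],st["ft_force"],st["time"])
cv2.imwrite("pics/w3.png",im[:,:,::-1])
print("R jar in tool",totool([.4905,-.137,.1],st))
E
```

```text
[0.50471555 0.13178083 0.20222471] [-0.01415496  0.6679792  -0.43252786] 9.6167
R jar in tool [ -51.84686901 -264.32552279  101.68102343]
```

View pics/w3.png

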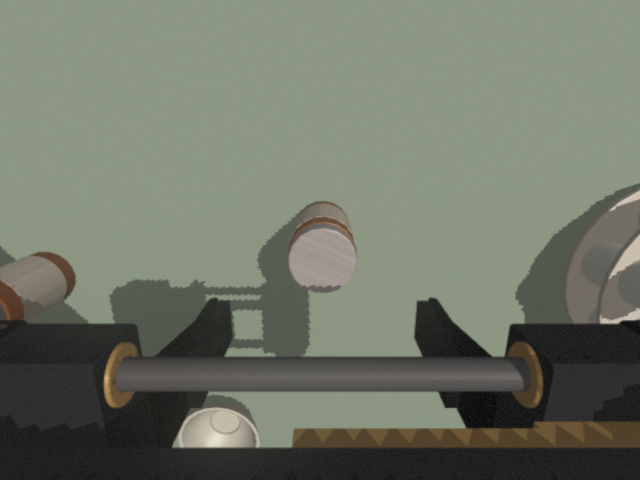

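The jar stands upright on its spot, lid centred at (322,257), directly under the open gripper. Next is the right jar.

>>> {"name": "send_rows", "arguments": {"xyz": [[-1,-6,0],[-4,-20,0],[-8,-40,0],[-13,-64,0],[-18,-90,0],[-23,-117,0],[-28,-144,0],[-33,-171,0],[-38,-196,0],[-43,-219,0]], "dr": [[0,0,0],[0,0,0],[0,0,0],[0,0,0],[0,0,0],[0,0,0],[0,0,0],[0,0,0],[0,0,0],[0,0,0]]}}

```text
time: 10.5
position: [0.4898, -0.0946, 0.1984]
tool_rot: [-0.391, -3.115, 0.001]
ft_force: [0.1, 0.3, -0.2]
grip_width: 1.002
grip_force: 0.0
```

>>> {"name": "send_rows", "arguments": {"xyz": [[-4,-19,0],[-6,-33,0],[-8,-41,0],[-9,-45,0],[-9,-45,0],[-9,-45,0],[-9,-45,0],[-9,-45,0],[-9,-45,0],[-9,-45,0]], "dr": [[0,0,0],[0,0,0],[0,0,0],[0,0,0],[0,0,0],[0,0,0],[0,0,0],[0,0,0],[0,0,0],[0,0,0]]}}

```text
time: 11.33
position: [0.4894, -0.1366, 0.1996]
tool_rot: [0.387, 3.118, 0.0]
ft_force: [0.2, 0.6, 0.6]
grip_width: 1.001
grip_force: 0.0
```

```bash
python3 - <<'E'
from h import *
st=get_state(); im=get_image("wrist"); print(st["position"],st["tool_rot"],st["joint_positions"],st["time"])
cv2.imwrite("pics/w4.png",im[:,:,::-1])
E
```

```text
[ 0.48944587 -0.13658852  0.19955726] [3.86521252e-01 3.11768927e+00 3.30826570e-04] [-0.42423131  0.03466776  0.66374886  1.87301089 -0.02279462  1.24133947
  1.57070298] 11.3333
```

View pics/w4.png

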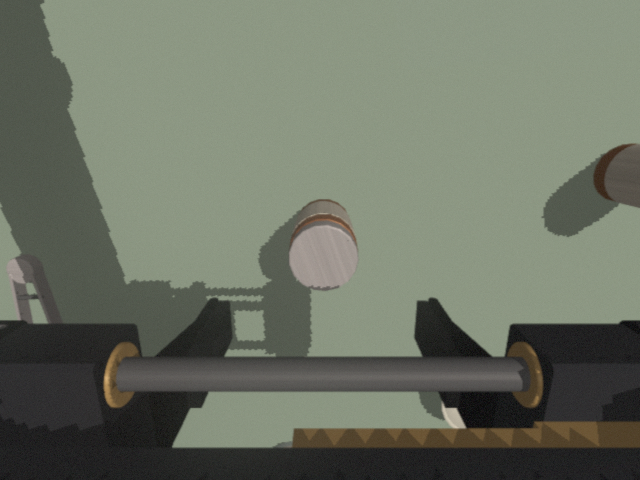

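The right jar's lid is centred at (323.5,255.5), on the jaw's centre line, so I only correct x slightly before descending.

>>> {"name": "send_rows", "arguments": {"xyz": [[2,0,4],[4,0,14],[4,0,30],[4,0,50],[4,0,72],[4,0,94],[4,0,112],[4,0,125],[4,0,133],[4,0,136]], "dr": [[0,0,0],[0,0,0],[0,0,0],[0,0,0],[0,0,0],[0,0,0],[0,0,0],[0,0,0],[0,0,0],[0,0,0]]}}

```text
time: 12.22
position: [0.484, -0.136, 0.0617]
tool_rot: [-0.388, -3.115, 0.001]
ft_force: [-0.8, -0.4, 0.5]
grip_width: 1.001
grip_force: 0.0
```

>>> {"name": "send_rows", "arguments": {"xyz": [[0,0,0],[0,0,0],[0,0,0],[0,0,0],[0,0,0],[0,0,0],[0,0,0],[0,0,0],[0,0,0],[0,0,0]], "dr": [[0,0,0],[0,0,0],[0,0,0],[0,0,0],[0,0,0],[0,0,0],[0,0,0],[0,0,0],[0,0,0],[0,0,0]], "jaw": 40, "grip_force": 25}}

```text
time: 13.05
position: [0.4858, -0.136, 0.0639]
tool_rot: [0.388, 3.117, 0.001]
ft_force: [-0.1, 1.7, 3.8]
grip_width: 0.567
grip_force: 25.0
```

>>> {"name": "send_rows", "arguments": {"xyz": [[0,0,-2],[0,0,-8],[0,0,-18],[0,0,-32],[0,0,-48],[0,0,-65],[0,0,-80],[0,0,-92],[0,0,-99],[0,0,-102]], "dr": [[0,0,0],[0,0,0],[0,0,0],[0,0,0],[0,0,0],[0,0,0],[0,0,0],[0,0,0],[0,0,0],[0,0,0]]}}

```text
time: 13.88
position: [0.4859, -0.1364, 0.1668]
tool_rot: [0.388, 3.116, 0.001]
ft_force: [0.8, 0.9, -3.4]
grip_width: 0.57
grip_force: 25.0
```

>>> {"name": "send_rows", "arguments": {"xyz": [[0,0,0],[0,0,0],[0,0,0],[0,0,0],[0,0,0],[0,0,0],[0,0,0],[0,0,0],[0,0,0],[0,0,0]], "dr": [[0,0,0],[0,0,0],[0,0,0],[0,0,0],[0,0,0],[0,0,0],[0,0,0],[0,0,0],[0,0,0],[0,0,0]]}}

```text
time: 14.72
position: [0.4855, -0.1362, 0.1655]
tool_rot: [0.388, 3.117, 0.0]
ft_force: [0.2, -0.4, -3.9]
grip_width: 0.564
grip_force: 25.0
```

>>> {"name": "send_rows", "arguments": {"xyz": [[0,0,0],[0,0,0],[0,0,0],[0,0,0],[0,0,0],[0,0,0],[0,0,0],[0,0,0],[0,0,0],[0,0,0]], "dr": [[0,0,0],[0,0,0],[0,0,0],[0,0,0],[0,0,0],[0,0,0],[0,0,0],[0,0,0],[0,0,0],[0,0,0]]}}

```text
time: 15.55
position: [0.4855, -0.1362, 0.1656]
tool_rot: [0.388, 3.117, 0.0]
ft_force: [-0.3, -0.1, -3.4]
grip_width: 0.566
grip_force: 25.0
```

```bash
python3 - <<'E'
from h import *
F=[];T=[]
for i in range(8):
    im=get_image("wrist" if i==0 else "top"); s=get_state(); F.append(s["ft_force"]); T.append(s["joint_torque"])
    if i==0: cv2.imwrite("pics/w5.png",im[:,:,::-1])
cv2.imwrite("pics/t5.png",im[150:400,150:550][:,:,::-1].repeat(2,0).repeat(2,1)[:600,:800])
print(np.mean(F,0),np.std(F,0),np.mean(T,0)); print(s["position"],s["time"],s["joint_positions"],R.from_rotvec(s["tool_rot"]).as_matrix())
E
```

```text
[ 0.02593431  0.14794223 -3.40393248] [0.34899913 0.27561184 0.42615142] [ 3.54538067e-05 -2.67444845e+01  1.21136980e+00 -3.09486285e+01
  4.74981712e-02  7.23756838e-02 -3.53017685e-05]
[ 0.48545665 -0.13622046  0.16555018] 15.95 [-0.4227365   0.05927687  0.67077778  1.92424481 -0.04004867  1.17113724
  1.5857448 ] [[-9.69448083e-01  2.45296580e-01  5.62143984e-05]
 [ 2.45296583e-01  9.69448082e-01  4.57337265e-05]
 [-4.32786140e-05  5.81256733e-05 -9.99999997e-01]]
```

View pics/t5.png

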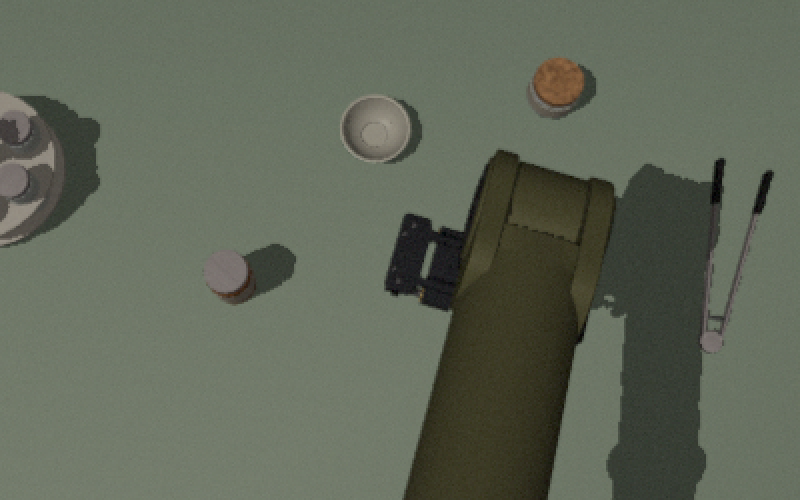

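The left jar stands on its spot at crop (227,272), and the bowl is unmoved at crop (376,128). The right jar pulls 3.4 N against about 2.0 N, so it is the heavier one. I'll carry it to the bowl.

>>> {"name": "send_rows", "arguments": {"xyz": [[-1,1,-2],[-4,4,-6],[-10,9,-12],[-18,16,-19],[-28,26,-25],[-40,36,-30],[-53,48,-33],[-67,61,-34],[-81,74,-34],[-95,87,-34]], "dr": [[0,0,0],[0,0,0],[0,0,0],[0,0,0],[0,0,0],[0,0,0],[0,0,0],[0,0,0],[0,0,0],[0,0,0]]}}

```text
time: 16.78
position: [0.6007, -0.0737, 0.2002]
tool_rot: [0.386, 3.117, 0.001]
ft_force: [0.6, 0.3, -2.7]
grip_width: 0.567
grip_force: 25.0
```

>>> {"name": "send_rows", "arguments": {"xyz": [[-14,13,0],[-28,26,0],[-41,37,0],[-52,48,0],[-61,56,0],[-68,62,0],[-73,67,0],[-76,69,0],[-76,69,0],[-76,69,0]], "dr": [[0,0,0],[0,0,0],[0,0,0],[0,0,0],[0,0,0],[0,0,0],[0,0,0],[0,0,0],[0,0,0],[0,0,0]]}}

```text
time: 17.62
position: [0.6892, -0.0274, 0.1996]
tool_rot: [-0.389, -3.117, 0.001]
ft_force: [-1.0, 0.3, -2.8]
grip_width: 0.572
grip_force: 25.0
```

```bash
python3 - <<'E'
from h import *
st=get_state(); print(st["position"],st["ft_force"],st["time"])
im=get_image("scene"); t=get_image("top")
cv2.imwrite("pics/s6.png",cv2.resize(im[130:330,200:440],(720,600),interpolation=cv2.INTER_CUBIC)[:,:,::-1])
t0=cv2.imread("pics/top0.png")[:,:,::-1]
g=lambda a:cv2.cvtColor(np.ascontiguousarray(a),cv2.COLOR_RGB2HSV)
for a in (t0,t):  # left jar lid: low saturation pixels
    h=g(a)[265:310,240:290]; m=((h[...,1]<45)&(h[...,2]>90)).astype(np.uint8)
    n,l,s,c=cv2.connectedComponentsWithStats(m); k=1+s[1:,4].argmax(); print("lid",c[k]+[240,265],s[k])
h=g(t0)[190:240,310:365]; m=((h[...,1]<45)&(h[...,2]>70)).astype(np.uint8)
c=max(cv2.findContours(m,0,2)[0],key=cv2.contourArea); e=cv2.fitEllipse(c); uv=np.array(e[0])+[310,190]; print("bowl",uv,e[1],onz("top",uv,.034))
E
```

```text
[ 0.68923213 -0.02739217  0.19956872] [-0.96991734  0.29951403 -2.82563633] 17.6167
lid [260.74202899 287.10956522] [   0    0   50   45 1725]
lid [253.42083675 285.06726825] [   0    0   34   45 1219]Traceback (most recent call last):
  File "<stdin>", line 11, in <module>
cv2.error: OpenCV(4.12.0) /io/opencv/modules/imgproc/src/shapedescr.cpp:361: error: (-201:Incorrect size of input array) There should be at least 5 points to fit the ellipse in function 'fitEllipseNoDirect'
```

View pics/s6.png

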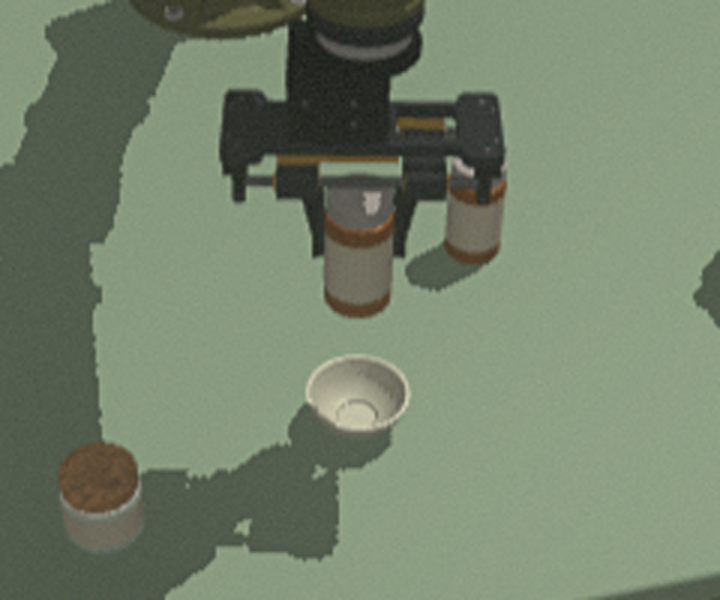

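The scene view shows the jar upright above the bowl: jar axis at crop x≈358, jar bottom at y≈295, bowl rim centre at (358,390). The other jar stands at crop (474,220). I'll check depth alignment and the left jar's shift.

```bash
python3 - <<'E'
from h import *
U=lambda x,y:(200+x/3-.33,130+y/3-.33)
for y in(293,296,299): print("jar bottom",onz("scene",U(358,y),.134))
print("bowl scene",onz("scene",U(358,391),.034))
im=get_image("scene");t=get_image("top")
for n,a,(u,v),r in(("top",t,(262,285),14),("scene",im,(360,210),9)):
    b=cv2.imread(f"pics/{n}0.png")[:,:,::-1]; r2=r+8
    m=cv2.matchTemplate(np.ascontiguousarray(a[v-r2:v+r2,u-r2:u+r2]),np.ascontiguousarray(b[v-r:v+r,u-r:u+r]),cv2.TM_CCOEFF_NORMED)
    print(n,np.array(cv2.minMaxLoc(m)[3])-8,m.max())
a=cv2.cvtColor(cv2.imread("pics/top0.png"),cv2.COLOR_BGR2LAB)[190:240,310:365].astype(int)
m=(abs(a-a[2,2])[...,1]>7).astype(np.uint8)
c=max(cv2.findContours(m,0,2)[0],key=cv2.contourArea); x=cv2.minEnclosingCircle(c); uv=np.array(x[0])+[310,190]; print("bowl top",uv,x[1],onz("top",uv,.034))
E
```

```text
jar bottom [ 0.68588607 -0.0259747   0.134     ]
jar bottom [ 0.6891347 -0.0268184  0.134    ]
jar bottom [ 0.69236928 -0.02765846  0.134     ]
bowl scene [ 0.69128568 -0.02525968  0.034     ]
top [-2  0] 0.84464365
scene [-2  0] 0.9586874
bowl top [329.5 200.5] 0.7072067856788635 [ 0.72177529 -0.00686823  0.034     ]
```

Jar (about 0.690, −0.027) and bowl (about 0.691, −0.026) agree to a few mm, and the clearance is about 10 cm. The left jar is back within about 5 mm of its start, so I'm handing in.

```bash
python3 -c "
from bench import *
s=get_state(); print(s['position'],s['ft_force'],s['grip_force'],s['time']); print(close_job())"
```

```text
[ 0.6891245  -0.02749564  0.19986649] [-0.54841661 -0.24361859 -3.3133686 ] 24.974078382365406 17.8167
the job is handed in; nothing more can be done
None
```

The right jar is the heavier one (about 3.4 N against 2.0 N); I handed the job in at about 18 s with it held upright about 10 cm above the bowl's rim, and the lighter left jar is standing within about 5 mm of where it started.

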